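# Book a ware carrier through the scanning stop

### The job

The cup on its carrier was left short of the first stop on the transfer rail: push the carrier along until it clicks into that first stop and take your hand off it, then take the hand scanner off its rest and, with the carrier still in the stop, aim it squarely at the middle of the bar-code label from about 8 cm away and hold it there steadily for two seconds. Lay the scanner back in its rest the way it lay and let it go, then push the carrier on until it clicks into the second stop, with the cup still standing on it. Do not bump the carrier or cup with the scanner, and leave the tape roll, wooden rib and small jar where they are.

Things in the scene. Friction and masses are not known exactly. Their poses are not given: they have to be found in the camera images.
- rail: Fixed transfer rail: plywood board 150 x 440 mm, nylon runners, aluminium guides (tops 43 mm above the table, 130 mm over their outsides). Origin on the table, mid-width; y along the rail, x across it away from the robot, z up. The carrier travels towards -y (right). Board from y = -235 to +205 mm; 46 mm high end blocks at y = -229 and +199 mm.
- scan_stop (a point): First stop: where the carrier's origin lies when it sits there (30 mm above the table, rail's axes). A spring ball in the rear guide drops into a notch in the carrier's rear edge and centres it from about 5 mm either side; about 8 N pushes it past the ball, other drag is about 1 N. A brass stud on the front guide marks the stop, in line with the middle of the label.
- out_stop (a point): Second stop, 160 mm beyond the first towards the rail's -y, same meaning and detent. The end block stands 23 mm beyond the seated carrier: pushing to the rail's end overshoots.
- carrier: Loose ware carrier in the rail, about 0.6 kg: wooden plate 110 (x) x 140 (y) x 14 mm; origin at the middle of its underside, axes as the rail's. Aluminium end plates, 90 mm wide, 4 mm thick, outer faces at y = +-68 mm, top 64 mm above the origin (94 mm above the table); below 14 mm the plate runs out to y = +-70 mm. Starts 42 to 85 mm short (+y) of the first stop.
- push_face (a point): Point on the outer face of the carrier's +y (trailing) end plate, mid-width, 42 mm above the carrier's underside: push here towards -y. Axes as the carrier's.
- label (a point): Middle of the bar-code label, a white card 60 x 32 mm with upright black bars, in a holder on the carrier's front edge 64 mm above the table, facing the robot and leaning back 15 degrees. x axis points out of the card (towards the reader, 15 degrees upward), y along the row of bars, z up the card.
- cup: White stoneware cup, 78 mm across, 67 mm high, 0.18 kg, standing loose in the middle of the carrier on a rubber disc, 16 mm above the carrier's origin. Origin at the middle of its foot, z up.
- scanner: Hand scanner, grey and black, 0.22 kg: head 128 x 34 x 34 mm with flat sides, handle 30 x 29 mm reaching 77 mm below the head's middle. Origin in the middle of the head (grip the flat sides here from above); x = nose, where it looks; z = up, away from the handle. It lies nose 15 degrees down, so gripped upright there and turned to face the label it has the label's slope.
- scanner_window (a point): Middle of the reading window on the scanner's nose, 63.5 mm ahead of its origin; x axis = direction of sight, y sideways, z up. It reads a label that lies 50 to 130 mm straight ahead.
- rest: Fixed wire rest: dark base plate 150 x 86 x 12 mm, two pairs of upright rods 50 mm behind and 46 mm ahead of the middle, each with a cross bar that carries the head; 41 mm free between rods, flaring at the tips, which end 32 mm above the cross bar. Origin on the table under the middle, x towards the nose. It stands before the rail, left or right, trading places with the tape roll.
- rest_seat (a point): Where the scanner's origin lies when it rests there, 115 mm above the table, axes as the resting scanner's (x = nose, 15 degrees down). The scanner lifts out straight upward.
- tape_roll: Bystander: roll of tan tape, 92 mm across, 48 mm high, origin at the middle of its underside.
- rib_wood: Bystander: flat wooden potter's rib, 64 x 100 x 8 mm, lying left of the rail, origin at the middle of its underside.
- jar: Bystander: small white lidded jar, 50 mm across, 62 mm high, standing near the right end of the rail, origin at the middle of its underside.

How it is judged:
By the outcome, as a careful person would: the job done as asked, in the order asked, and still so for the second after the job is handed in, with the robot touching nothing.
It also fails if it takes over 72 s, if anything falls off the work surface, if the arm or the gripper's body presses on something with over 40 N, if the wrist force passes 120 N, or if a joint passes its speed limit or range.

### The arm

A 6-joint arm with a two-finger parallel gripper is mounted at the origin on a cart in front of the work surface, level with it; the furniture and walls round the work are solid. World frame = base frame: x ahead of the robot, y to its left, z up, the work surface at z = 0. Lengths are in mm, angles in rad, forces in N, time in s.
With the tool pointing down it reaches from about 300 to 775 mm from the base axis. Payload 14.6 kg.
Tool frame: the origin (TCP) lies between the finger pads; the fingertips stand manip.tip_reach ahead of it and the grasp point (between the pads) lies 5 mm behind it (manip.tip_reach is the distance from the TCP to the fingertips, in mm); z points along the fingers, y is the line along which they close (so a half turn about z gives the same grasp; the last joint's range is limited). The gripper opens to 94 mm and grips with 3 to 60 N. Pads are 16 mm wide; open, the fingers measure 119 mm over their backs; the gripper's body (75 mm by 177 mm) begins 78 mm behind the grasp point.
Start: joints at [-1.351, 0.3, 1.521, -0, 1.321, -0.067], TCP at [155.58, -527.527, 219.446] pointing down, gripper open.
Joint ranges: [-3.03, 3.03], [-0.79, 2.21], [0.23, 2.52], [-1.04, 4.18], [0, 3.07], [-2.55, 2.55]. Speed limits (rad/s): [2.22, 2.22, 2.57, 3.14, 3.14, 3.14].

### API

Orientations are given as [roll, pitch, yaw] about the fixed x, y, z axes, in that order (R = Rz(yaw) Ry(pitch) Rx(roll)).
In Python, from cell import manip gives the robot as it stands. The module is installed in compiled form; this text tells all that it offers.
- The arm moves only by the shell command python3 -m creep 'ROWS' [FORCE]. ROWS is JSON, a list of rows, each a list of 3 entries, a list of its own where there are three numbers: the opening, from -1 (shut) to 1 (fully open), then the shift along the tool's x, y, z in cm, then the turn about the tool's z in units of 5 degrees (1.0 is 5 degrees). In form: [[grip, [tx, ty, tz], roll], ...]. A call has 1 to 12 rows; each row is the pose to reach, as a shift and turn from the pose commanded when the call began, along the tool's axes at that moment; what a row does not reach only later rows make up. A row lasts 1/10 s, in which the tool goes at most 50 mm and 8.59 degrees, less where a joint would pass 70% of its speed; a pose out of reach is approached as far as the arm can. A call with a gripper value outside its range is refused whole. The fingers move at their own pace and stop on an object; FORCE is the grip in N (left out, the last holds). Time passes only in rows, so rows that repeat a pose let the fingers close. It gives the time, the measured TCP pose, the force, the opening and the grip force at its end, in the units of the state.
- manip.read_state(): the state, without advancing time (a new reading comes with each control period).
- manip.camera(name): name is "scene" or "side" or "wrist"; returns the picture (384x512x3 uint8, red, green, blue); there is no depth.
- manip.camera_params(name): a dict with "fovy" (degrees; the focal length in pixels is half the picture's height over the tangent of half this angle, whatever the lens; pixels are square), "cx", "cy" (the principal point, pixels), "origin" and "attitude" of the camera in the world. Camera axes: x right, y down, z forward; pixel columns grow to the right and rows downward; lengths in mm; the calibration is good to about 2 mm. A picture is of the moment at which its call begins: read the wrist's pose just before it. camera_params takes no time and is no camera call; for the wrist camera it gives the pose at the moment of the call.
- manip.sign_off(): hands the job in; it is judged then, once.
The state is a dict: "clock": time; "joints": joint angles; "qd": joint speeds; "effort": joint torques, N m; "eef_pos": TCP position; "eef_rot": TCP orientation; "wrist_force": force on the tool from outside, world axes, zero at the start; "moment": the same for the moment, N m; "finger_gap": finger opening in mm; "finger_force": force on a finger pad.
Only numpy, scipy, OpenCV 4.12 (cv2) and the standard library are available. Lean on these libraries where they do the work, as an engineer would, in place of code of your own. Each camera call takes 0.05 s, during which the arm holds its last target. There are 200 camera calls.

## Working session

There is one attempt and no reset: what is moved stays moved. The work goes in short steps, Python scripts to look and compute and a shell command to move; the robot and the scene stay as the last step left them, time stands still between calls to the robot, and variables do not carry over. Pictures are saved under pics/ and viewed, at most 10 in all, crops included, and the job is handed in when it is done.

```bash
mkdir -p pics
cat > h.py <<'E'
import numpy as np, cv2
from cell import manip
from scipy.spatial.transform import Rotation as R
def P(n): 
    p=manip.camera_params(n); return p
def snap(n,f):
    p=P(n); im=manip.camera(n); cv2.imwrite('pics/'+f,im[:,:,::-1]); return p,im
def att(p):
    a=np.array(p['attitude'],float)
    return a if a.shape==(3,3) else R.from_euler('xyz',a).as_matrix()
def ray(p,u,v):
    f=192/np.tan(np.radians(p['fovy'])/2)
    d=att(p)@np.array([(u-p['cx'])/f,(v-p['cy'])/f,1]); return np.array(p['origin'],float),d
def onz(p,u,v,z):
    o,d=ray(p,u,v); return o+d*(z-o[2])/d[2]
def proj(p,X):
    f=192/np.tan(np.radians(p['fovy'])/2)
    c=att(p).T@(np.array(X,float)-np.array(p['origin'])); return p['cx']+f*c[0]/c[2],p['cy']+f*c[1]/c[2]
def tool():
    s=manip.read_state(); return np.array(s['eef_pos']),R.from_euler('xyz',s['eef_rot']).as_matrix(),s
E
python3 - <<'E'
from h import *
ims=[]
for n in('scene','side'):
    p,im=snap(n,n+'0.png'); print(n,p)
    cv2.imwrite('pics/'+n+'0b.png',cv2.resize(im[:,:,::-1],(800,600),interpolation=cv2.INTER_CUBIC))
print(P('wrist'),manip.read_state(),manip.tip_reach)
E
```

```text
scene {'fovy': 55.531793686539544, 'cx': 255.93769871539203, 'cy': 193.97388720802863, 'origin': array([-53.52520454, 715.63245531, 709.41938245]), 'attitude': array([-2.13473759, -0.00973413, -2.48382984])}
side {'fovy': 55.345000860452465, 'cx': 256.03788467392627, 'cy': 191.38282731335977, 'origin': array([286.83500092, 818.16075739, 419.98221374]), 'attitude': array([-1.93435908,  0.00716261, -2.86047192])}
{'fovy': 63.20807365438959, 'cx': 253.9557707765749, 'cy': 186.40880871053142, 'origin': array([ 235.35591691, -502.34346412,  385.6974229 ]), 'attitude': array([ 2.85136989e+00,  1.96811627e-03, -1.28454704e+00])} {'clock': 0.1, 'joints': array([-1.35059978e+00,  3.00409182e-01,  1.52153609e+00,  2.10325305e-05,
        1.32068505e+00, -6.66381358e-02]), 'qd': array([ 0.00101493, -0.00157026, -0.00096784,  0.00195345,  0.00092798,
        0.00128079]), 'effort': array([ 3.03173416e-03, -5.32634676e+01, -3.53281689e+01,  7.09908432e-02,
        2.34965107e-02, -5.75874128e-05]), 'eef_pos': array([ 155.53769112, -527.3151568 ,  218.93931351]), 'eef_rot': array([-3.14055864e+00, -8.94248065e-05,  2.86829424e-01]), 'wrist_force': array([ 0.27568378, -0.0923588 ,  0.03884086]), 'moment': array([-0.01247672,  0.02681545, -0.05321863]), 'finger_force': 0.0, 'finger_gap': 93.8525323507206} 14.0
```

View pics/scene0b.png

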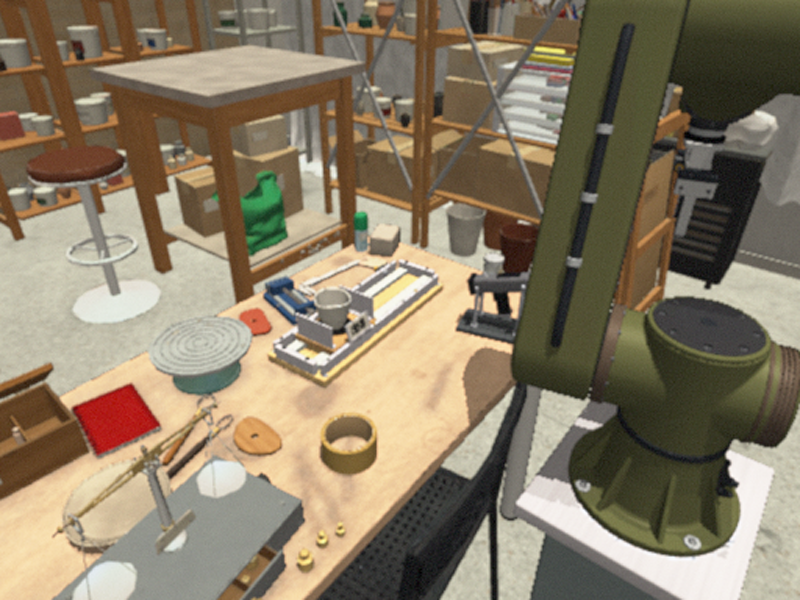

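View pics/side0b.png

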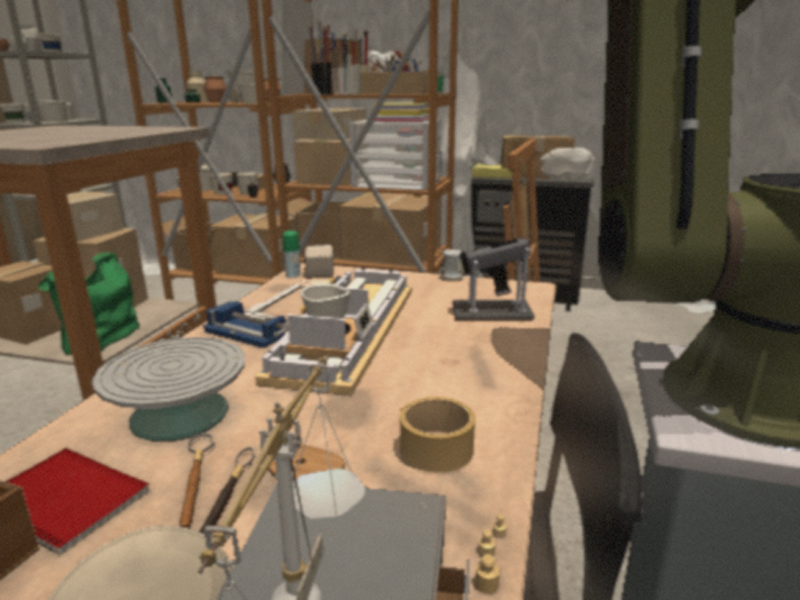

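Scene: the rail runs from its near (+y) corner at about (324,380) to the far end at about (440,270). The carrier and cup are at (330,310), the scanner on its rest at (495,300), the tape roll at (349,442) and the rib at (257,436). The side view agrees: scanner at (495,265), jar at (452,263).

Run:
```python
from h import *
s=P('scene');d=P('side');k=512/800
for n,p,pts in(('scene',s,dict(nearR=(324,380,5),nearL=(271,358,5),farR=(441,288,5),rest1=(458,332,6),tape=(349,458,0),jar=(492,275,0),scanfront=(473,280,118))),('side',d,dict(nearR=(345,388,5),nearL=(259,380,5),farR=(408,290,5),restL=(453,318,5),restR=(532,318,5),nose=(470,255,115),tail=(528,245,130),jar=(452,279,0),tape=(437,460,0)))):
    for a,(u,v,z) in pts.items(): print(n,a,onz(p,u*k,v*k,z).round(0))
```

```text
scene nearR [568. 137.   5.]
scene nearL [698. 153.   5.]
scene farR [ 586. -286.    5.]
scene rest1 [ 453. -155.    6.]
scene tape [403. 249.   0.]
scene jar [ 526. -427.    0.]
scene scanfront [ 450. -194.  118.]
side nearR [569. 140.   5.]
side nearL [701. 152.   5.]
side farR [ 591. -285.    5.]
side restL [ 469. -159.    5.]
side restR [ 327. -197.    5.]
side nose [ 449. -208.  115.]
side tail [ 347. -251.  130.]
side jar [ 518. -395.    0.]
side tape [405. 263.   0.]
```

```bash
python3 -m creep '[[1,[0,0,-5],0],[1,[0,0,-10],0],[1,[4,-3,-14],0.5],[1,[9,-6,-14],1],[1,[13,-9,-14],1.5],[1,[17,-11,-14],2],[1,[21,-14,-14],2.5],[1,[25,-16,-14],3],[1,[29,-19,-14],3.3],[1,[33,-21,-14],3.3],[1,[37,-24,-14],3.3],[1,[41,-26,-14],3.3]]'; python3 -m creep '[[1,[3,-3.5,0],0],[1,[6,-7,0],0],[1,[8,-10,0],0],[1,[8,-10,0],0],[1,[8,-10,0],0],[1,[8,-10,0],0],[1,[8,-10,0],0]]'
python3 - <<'E'
from h import *
import pickle
p,im=snap('wrist','w1.png'); pickle.dump(p,open('w1.pkl','wb')); print(p,manip.read_state()['eef_pos'],manip.read_state()['eef_rot'])
cv2.imwrite('pics/w1b.png',cv2.resize(im[:,:,::-1],(800,600),interpolation=cv2.INTER_CUBIC))
E
```

```text
clock: 1.3
eef_pos: [476.1, -160.0, 359.6]
eef_rot: [3.142, -0.0, -0.001]
wrist_force: [-0.6, -1.1, -0.2]
finger_gap: 94.0
finger_force: 0.0
clock: 2.0
eef_pos: [555.0, -63.2, 359.7]
eef_rot: [3.141, -0.0, -0.003]
wrist_force: [-0.2, -0.3, -0.1]
finger_gap: 94.0
finger_force: 0.0
{'fovy': 63.20807365438959, 'cx': 253.9557707765749, 'cy': 186.40880871053142, 'origin': array([638.12193751, -61.90877449, 526.46260191]), 'attitude': array([ 2.85136668e+00,  6.37572479e-04, -1.57391162e+00])} [554.99142287 -63.14624888 359.73239851] [ 3.14150925e+00 -3.61871875e-04 -2.57112747e-03]
```

View pics/w1b.png

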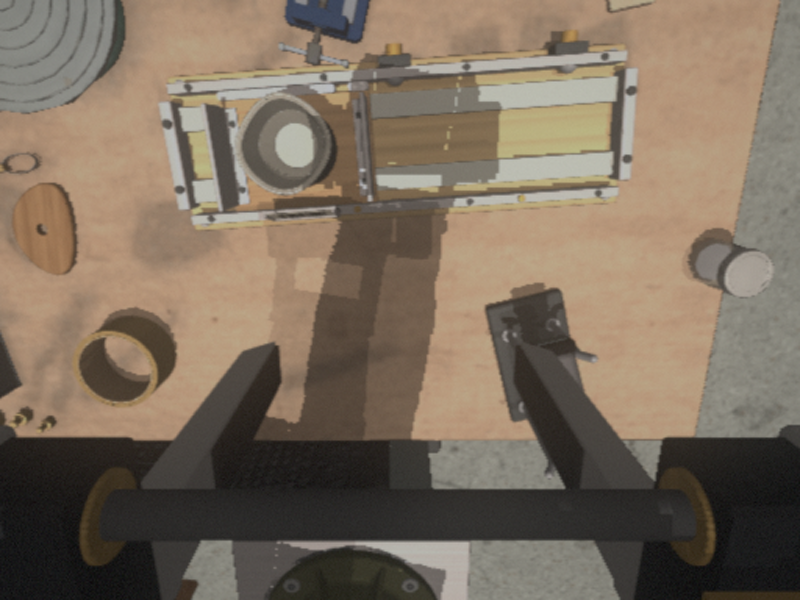

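Wrist view: the rail spans (165,75) to (635,190), with detent housings on the rear guide at (395,55) and (570,42). The cup is at (285,143), the carrier end plates at (222,155) and (363,148), the rest at (535,350), the jar at (748,272) and the tape roll at (118,365).

Run:
```python
import cv2
im=cv2.imread('pics/w1.png')
cv2.imwrite('pics/w1c.png',cv2.resize(im[15:155,100:412],(780,350),interpolation=cv2.INTER_CUBIC))
```

```text
(no output)
```

View pics/w1c.png

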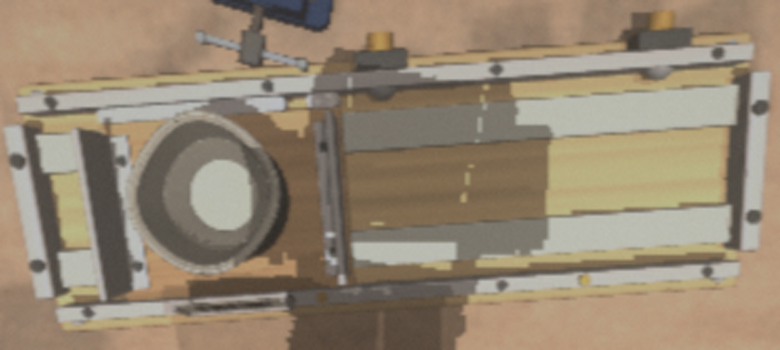

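Run:
```python
from h import *
import pickle
p=pickle.load(open('w1.pkl','rb'))
for n,u,v,z in [('stud1',322,296,44),('stud2',585,280,44),('guideF_R',738,270,43),('guideF_L',57,314,43),('guideR_L',20,100,43),('guideR_R',752,50,43),('endblkL_out_rear',8,127,46),('endblkL_out_fr',40,297,46),('endblkR_out_r',768,72,46),('endblkR_out_f',757,249,46),('trailtop_r',78,130,94),('trailtop_f',104,299,94),('leadtop_r',322,110,94),('leadtop_f',343,280,94),('cup rim L',133,190,113),('cup rim R',279,190,113),('det1',380,55,50),('det2',660,35,50),('labL',178,308,70),('labR',290,300,70)]:
    print(n,onz(p,u/2.5+100,v/2.5+15,z).round(1))
k=.64
for n,u,v,z in [('rest a',487,306,12),('b',560,289,12),('c',513,420,12),('d?',583,400,12),('prot',592,357,145),('jar',748,272,62),('tape',118,368,48),('ribR',75,230,8),('rib top',47,183,8)]:
    print(n,onz(p,u*k,v*k,z).round(1))
```

```text
stud1 [579.1 -22.8  44. ]
stud2 [ 588.3 -183.6   44. ]
guideF_R [ 594.  -276.7   43. ]
guideF_L [568.4 141.8  43. ]
guideR_L [691.4 147.9  43. ]
guideR_R [ 716.2 -269.2   43. ]
endblkL_out_rear [676.7 155.5  46. ]
endblkL_out_fr [579.3 149.7  46. ]
endblkR_out_r [ 704.4 -278.4   46. ]
endblkR_out_f [ 606.6 -285.2   46. ]
trailtop_r [671.2  97.6  94. ]
trailtop_f [583.9  93.4  94. ]
leadtop_r [680.5 -29.3  94. ]
leadtop_f [593.9 -38.6  94. ]
cup rim L [641.2  66.  113. ]
cup rim R [641.  -8. 113.]
det1 [713.2 -59.1  50. ]
det2 [ 722.8 -214.2   50. ]
labL [575.6  59.4  70. ]
labR [580.   -6.2  70. ]
rest a [ 467.1 -161.3   12. ]
b [ 486.5 -240.5   12. ]
c [ 323.5 -199.5   12. ]
d? [ 350.  -280.3   12. ]
prot [ 465.4 -227.2  145. ]
jar [ 518.1 -406.2   62. ]
tape [410.  238.9  48. ]
ribR [552.7 283.1   8. ]
rib top [602.  302.8   8. ]
```

```bash
python3 -m creep '[[-1,[2,-4.5,3],-0.72],[-1,[4,-9,6],-0.72],[-1,[6,-14,10],-0.72],[-1,[7.7,-18.3,13],-0.72],[-1,[7.7,-18.3,17],-0.72],[-1,[7.7,-18.3,20],-0.72],[-1,[7.7,-18.3,24],-0.72],[-1,[7.7,-18.3,27],-0.72],[-1,[7.7,-18.3,28.8],-0.72],[-1,[7.7,-18.3,28.8],-0.72],[-1,[7.7,-18.3,28.8],-0.72]]' 40
python3 - <<'E'
from h import *
import pickle
p,im=snap('wrist','w2.png'); pickle.dump(p,open('w2.pkl','wb'))
p,im=snap('side','s2.png');cv2.imwrite('pics/s2b.png',cv2.resize(im[150:260,150:320,::-1],(680,440),interpolation=cv2.INTER_CUBIC))
E
```

```text
clock: 3.15
eef_pos: [632.7, 120.1, 72.0]
eef_rot: [3.142, -0.0, 0.061]
wrist_force: [1.0, -0.7, 0.5]
finger_gap: 9.4
finger_force: 0.0
```

View pics/s2b.png

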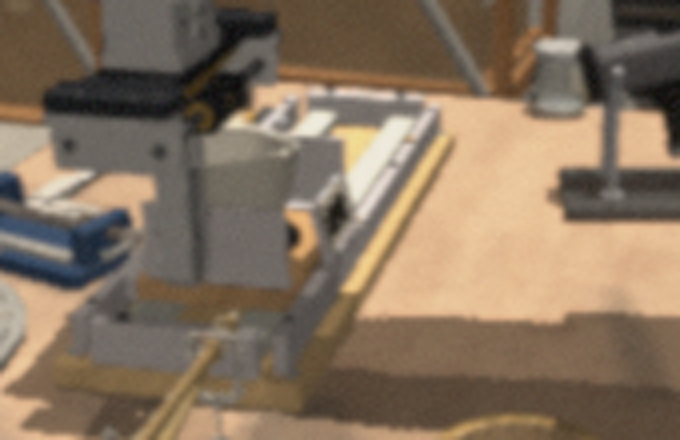

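The side view shows the closed fingers standing clear between the end block and the trailing plate.

```bash
python3 -m creep '[[-1,[0,0.5,0],0],[-1,[0,0.8,0],0],[-1,[0,1.1,0],0],[-1,[0,1.5,0],0],[-1,[0,2,0],0],[-1,[0,2.5,0],0],[-1,[0,3,0],0],[-1,[0,3.5,0],0],[-1,[0,4,0],0],[-1,[0,4.5,0],0],[-1,[0,4.8,0],0],[-1,[0,4.9,0],0]]'; python3 -m creep '[[-1,[0,0.1,0],0],[-1,[0,0.2,0],0]]'
python3 - <<'E'
from h import *
import pickle
p,im=snap('wrist','w3.png'); pickle.dump(p,open('w3.pkl','wb'))
cv2.imwrite('pics/w3b.png',cv2.resize(im[:,:,::-1],(800,600),interpolation=cv2.INTER_CUBIC))
E
```

```text
clock: 4.45
eef_pos: [635.7, 71.6, 71.6]
eef_rot: [-3.141, -0.0, 0.061]
wrist_force: [-0.7, 4.6, 1.5]
finger_gap: 0.4
finger_force: 2.3
clock: 4.65
eef_pos: [635.8, 69.9, 71.6]
eef_rot: [-3.142, -0.0, 0.062]
wrist_force: [0.4, 4.3, 2.7]
finger_gap: -0.1
finger_force: 1.9
```

View pics/w3b.png

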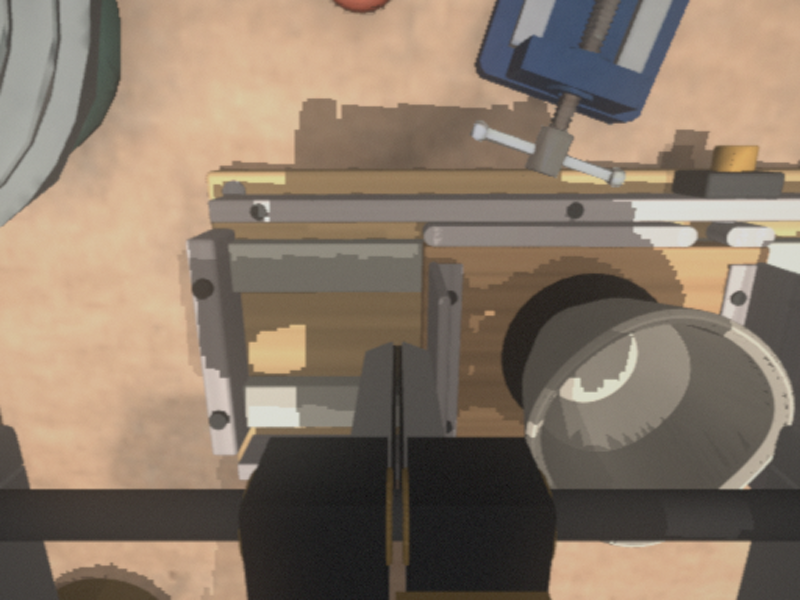

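The carrier is in contact with the fingers. Its notch is at about (706,237), just left of the detent block at (728,183), whose knob is at (735,157). The trailing plate is at (430,300).

Run:
```python
from h import *
import pickle
p=pickle.load(open('w3.pkl','rb'));k=.64
e=np.array([-.06,.998,0])
for n,u,v,z in [('notch',706,237,42),('det L',674,190,52),('det R',783,190,52),('knob',735,150,55),('trailtop_r',430,263,94),('stop1',0,0,0)]:
    x=onz(p,u*k,v*k,z) if u else np.array([639.5,-19.3,0]); print(n,x.round(1),(x@e).round(1))
```

```text
notch [691.  -50.9  42. ] -92.3
det L [709.2 -28.1  52. ] -70.6
det R [711.7 -68.9  52. ] -111.5
knob [724.7 -45.2  55. ] -88.6
trailtop_r [685.3  64.5  94. ] 23.2
stop1 [639.5 -19.3   0. ] -57.6
```

```bash
python3 -m creep '[[-1,[0,0.15,0],0],[-1,[0,0.3,0],0],[-1,[0,0.4,0],0]]';python3 -m creep '[[-1,[0,0.1,0],0],[-1,[0,0.2,0],0]]';python3 -m creep '[[-1,[0,0.1,0],0],[-1,[0,0.2,0],0]]'
```

```text
clock: 5.0
eef_pos: [636.1, 65.4, 71.4]
eef_rot: [3.141, -0.0, 0.062]
wrist_force: [0.4, 0.9, 0.7]
finger_gap: 0.2
finger_force: 0.7
clock: 5.2
eef_pos: [636.0, 63.4, 71.2]
eef_rot: [3.141, 0.001, 0.061]
wrist_force: [-0.2, -0.1, 0.2]
finger_gap: 0.3
finger_force: 0.0
clock: 5.4
eef_pos: [636.2, 61.5, 71.3]
eef_rot: [3.141, 0.0, 0.062]
wrist_force: [-0.5, -0.6, 1.0]
finger_gap: 0.2
finger_force: 0.0
```

```bash
python3 -m creep '[[-1,[0,-1,0],0],[-1,[0,-2.5,0],0],[-1,[0,-2.5,-5],0],[-1,[0,-2.5,-10],0],[-1,[0,-2.5,-15],0],[-1,[-4,0,-19],0],[-1,[-8,3,-23],0],[-1,[-12,7,-26],0],[-1,[-15,10,-28],0],[-1,[-19.6,14,-28],0],[-1,[-19.6,16,-28],0],[-1,[-19.6,16,-28],0]]'
python3 - <<'E'
from h import *
import pickle
p,im=snap('wrist','w4.png'); pickle.dump(p,open('w4.pkl','wb'))
cv2.imwrite('pics/w4b.png',cv2.resize(im[0:300,100:500,::-1],(800,600),interpolation=cv2.INTER_CUBIC))
E
```

```text
clock: 6.6
eef_pos: [448.9, -111.8, 353.0]
eef_rot: [3.14, -0.002, 0.059]
wrist_force: [0.5, 0.6, 0.3]
finger_gap: 0.3
finger_force: 0.0
```

View pics/w4b.png

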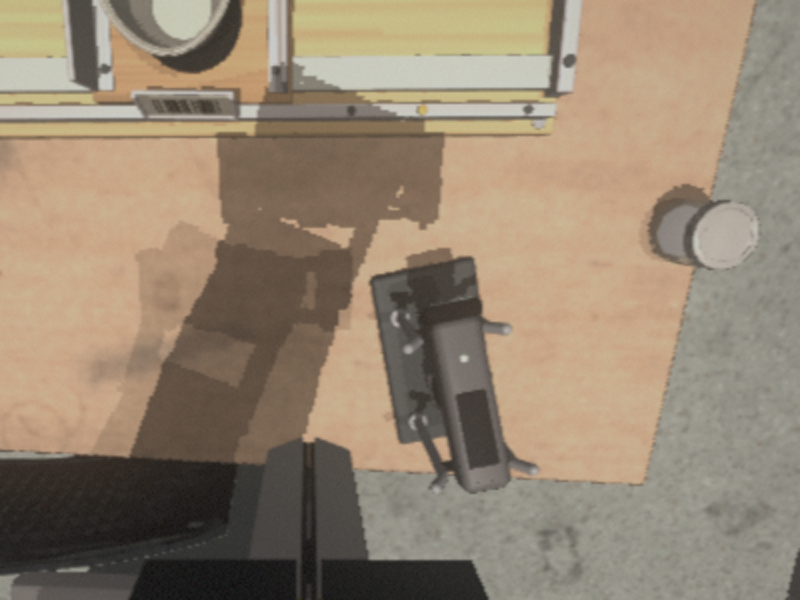

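The carrier has left the fingers and its label middle is at (185,104), covering stud 1. Stud 2 is at (422,109). The scanner lies on the rest with its nose at (453,305), its tail at (482,488) and a white dot at (464,357). The base plate corners are at (370,281), (472,258) and (400,443).

Run:
```python
from h import *
import pickle
p=pickle.load(open('w4.pkl','rb'))
for n,u,v,z in [('label L',137,103,64),('label R',238,104,64),('bars L',152,104,64),('bars R',221,105,64),('stud2',422,109,44),('resta',370,281,12),('b',472,258,12),('c',400,443,12),('noseTopL',427,310,114),('noseTopR',480,300,114),('tailTopL',458,490,147),('tailTopR',508,485,147),('rodF_R',507,328,128),('rodF_L',408,349,128),('rodB_L',437,487,155),('rodB_R',533,469,155),('dot',464,357,122)]:
    print(n,onz(p,u/2+100,v/2,z).round(1))
```

```text
label L [579.6  13.   64. ]
label R [583.  -55.1  64. ]
bars L [579.6   2.9  64. ]
bars R [581.7 -43.6  64. ]
stud2 [ 589.6 -182.8   44. ]
resta [ 462.  -160.1   12. ]
b [ 485.3 -240.5   12. ]
c [ 321.8 -198.8   12. ]
noseTopL [ 459.1 -188.2  114. ]
noseTopR [ 467.8 -222.2  114. ]
tailTopL [ 346.5 -215.5  147. ]
tailTopR [ 352.  -247.9  147. ]
rodF_R [ 453.  -237.9  128. ]
rodF_L [ 435.5 -176.   128. ]
rodB_L [ 351.8 -199.4  155. ]
rodB_R [ 368.  -259.1  155. ]
dot [ 430.7 -214.5  122. ]
```

```bash
python3 -m creep '[[1,[-2,4,2],-1],[1,[-4,8,6],-2],[1,[-5.2,10.4,10],-2.44],[1,[-5.2,10.4,14],-2.44],[1,[-5.2,10.4,14],-2.44],[1,[-5.2,10.4,14],-2.44],[1,[-5.2,10.4,14],-2.44]]' 30
python3 - <<'E'
from h import *
import pickle
p,im=snap('wrist','w5.png'); pickle.dump(p,open('w5.pkl','wb'))
cv2.imwrite('pics/w5b.png',cv2.resize(im[:,:,::-1],(800,600),interpolation=cv2.INTER_CUBIC)); print(tool()[0])
E
```

```text
clock: 7.35
eef_pos: [406.5, -216.5, 213.8]
eef_rot: [3.139, -0.002, 0.276]
wrist_force: [0.0, 0.2, 0.3]
finger_gap: 53.0
finger_force: 0.0
[ 406.34371232 -216.62295292  213.700295  ]
```

View pics/w5b.png

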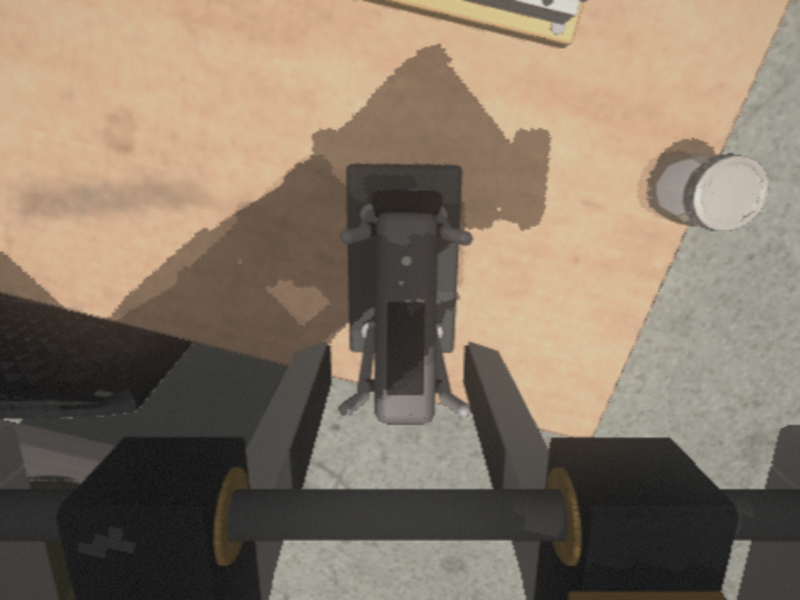

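The rest and scanner are upright in the picture, with nose top middle at (406,212), tail middle at (405,422) and dot at (406,261). So the yaw matches.

Run:
```python
from h import *
import pickle
p=pickle.load(open('w5.pkl','rb'));k=.64
t,Rt,s=tool()
for n,u,v,z in [('nosetipL',374,192,112),('nosetipR',441,192,112),('tailL',376,418,147),('tailR',434,418,147),('dot',406,261,122),('rodFL',347,238,128),('rodFR',467,238,128),('rodBL',345,409,155),('rodBR',464,409,155),('plateL',347,166,12),('plateR',462,166,12)]:
    x=onz(p,u*k,v*k,z); print(n,x.round(1),(Rt.T@(x-t))[:2].round(1))
```

```text
nosetipL [ 460.2 -186.8  112. ] [ 59.7 -14.3]
nosetipR [ 470.1 -221.8  112. ] [59.7 22.1]
tailL [ 347.6 -219.7  147. ] [-57.6 -13.2]
tailR [ 356.1 -250.   147. ] [-57.6  18.2]
dot [ 430.3 -213.3  122. ] [23.7  3.1]
rodFL [ 435.  -179.7  128. ] [ 37.4 -28. ]
rodFR [ 452.1 -240.1  128. ] [37.4 34.9]
rodBL [ 353.  -201.9  155. ] [-47.4 -28.8]
rodBR [ 369.8 -261.5  155. ] [-47.5  33.1]
plateL [ 463.3 -161.    12. ] [ 69.5 -38.5]
plateR [ 486.2 -242.1   12. ] [69.4 45.8]
```

```bash
python3 -m creep '[[1,[-0.4,0.3,0],0],[1,[-0.4,0.3,1],0],[1,[-0.4,0.3,3],0],[1,[-0.4,0.3,6],0],[1,[-0.4,0.3,8.5],0],[1,[-0.4,0.3,10.3],0],[1,[-0.4,0.3,10.4],0],[-1,[-0.4,0.3,10.4],0],[-1,[-0.4,0.3,10.4],0],[-1,[-0.4,0.3,10.4],0],[-1,[-0.4,0.3,10.4],0],[-1,[-0.4,0.3,10.4],0]]' 30; python3 -m creep '[[-1,[0,0,0],0],[-1,[0,0,0],0],[-1,[0,0,0],0]]'
```

```text
clock: 8.6
eef_pos: [402.1, -221.1, 107.8]
eef_rot: [3.141, -0.0, 0.275]
wrist_force: [-0.5, -0.2, 0.4]
finger_gap: 57.4
finger_force: 0.0
clock: 8.9
eef_pos: [402.1, -221.1, 107.5]
eef_rot: [3.141, -0.0, 0.275]
wrist_force: [0.5, 0.8, -0.6]
finger_gap: 33.8
finger_force: 29.9
```

```bash
python3 -m creep '[[-1,[0,0,-0.5],0],[-1,[0,0,-2],0],[-1,[0,0,-5],0],[-1,[0,0,-8.5],0],[-1,[0,0,-12],0],[-1,[0,0,-14.5],0],[-1,[0,0,-14.5],0],[-1,[0,0,-14.5],0]]'
python3 - <<'E'
from h import *
t,Rt,s=tool(); print((Rt.T@(np.array([442.6,-30.3,93.6])-t)).round(1),s['finger_gap'],t,s['eef_rot'])
E
```

```text
clock: 9.7
eef_pos: [401.7, -220.8, 251.6]
eef_rot: [-3.141, 0.0, 0.275]
wrist_force: [0.1, 0.6, -3.0]
finger_gap: 34.2
finger_force: 30.0
[  91.1 -172.2  158.1] 34.1721489611349 [ 401.69045701 -220.80395578  251.6386662 ] [-3.14110124e+00  4.37985837e-04  2.74586030e-01]
```

```bash
python3 -m creep '[[-1,[1.5,-3,0],0.4],[-1,[3.5,-7,0],0.9],[-1,[5.5,-11,0],1.5],[-1,[7.5,-14.5,0],2.1],[-1,[9.1,-17.2,1],2.46],[-1,[9.1,-17.2,4],2.46],[-1,[9.1,-17.2,7.5],2.46],[-1,[9.1,-17.2,11],2.46],[-1,[9.1,-17.2,14],2.46],[-1,[9.1,-17.2,15.5],2.46],[-1,[9.1,-17.2,15.8],2.46],[-1,[9.1,-17.2,15.8],2.46]]'
python3 - <<'E'
from h import *
import pickle
p,im=snap('wrist','w6.png'); pickle.dump(p,open('w6.pkl','wb'))
q,im2=snap('side','s6.png')
a=cv2.resize(im[0:250,120:400],(672,600),interpolation=cv2.INTER_CUBIC)
cv2.imwrite('pics/w6b.png',a[:,:,::-1])
cv2.imwrite('pics/s6b.png',cv2.resize(im2[140:260,180:360,::-1],(780,520),interpolation=cv2.INTER_CUBIC))
print(tool()[0],tool()[2]['eef_rot'])
E
```

```text
clock: 10.9
eef_pos: [442.2, -30.7, 93.6]
eef_rot: [-3.141, 0.002, 0.06]
wrist_force: [1.0, 0.1, -1.7]
finger_gap: 33.9
finger_force: 30.0
[443.0554841  -30.7839885   94.85857373] [ 3.14150593e+00 -4.50071966e-04  5.98835502e-02]
```

View pics/w6b.png

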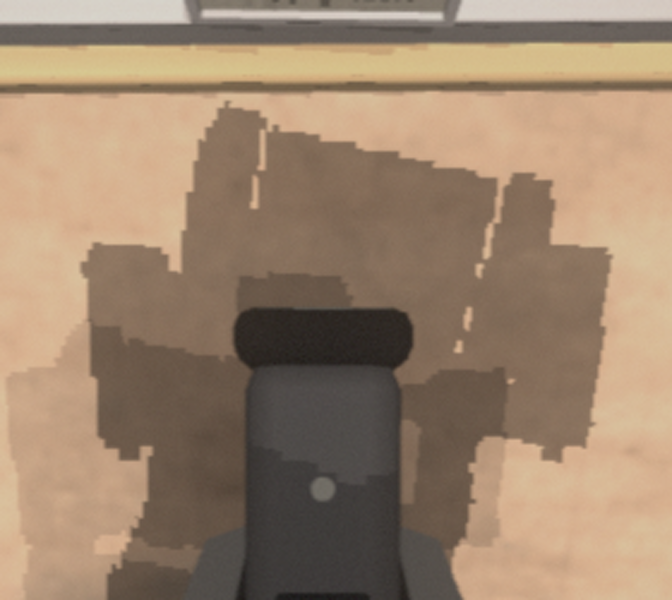

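View pics/s6b.png

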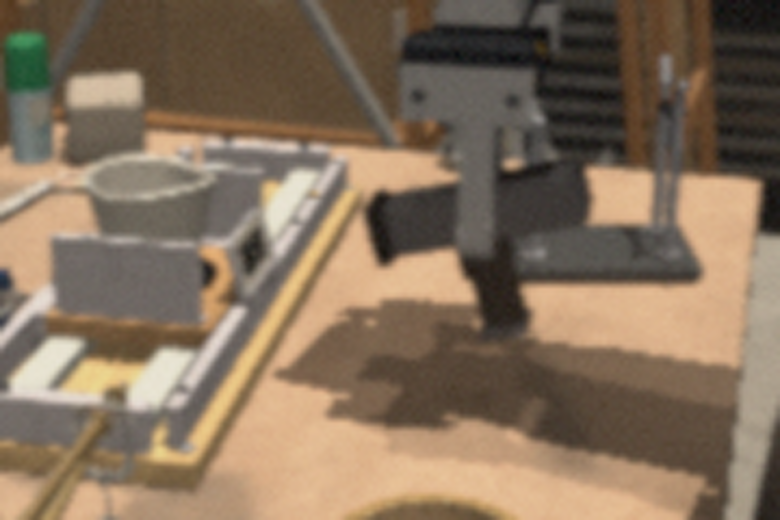

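The label holder spans columns 190 to 457 and the nose cap 235 to 412. Both centre on 323.5, which is the camera's centre line, so the lateral aim and yaw are right. In the side view the nose front middle is at about (374,231), the cap bottom at (385,262), and the tail end middle at about (588,192).

Run:
```python
from h import *
import pickle
q=P('side'); n=np.array([-.06,.998,0])
def onp(u,v,off=0):
    o,d=ray(q,180+u/4.3333,140+v/4.3333); c=np.array([443,-30.7,0])+n*off
    return o+d*(((c-o)@n)/(d@n))
for nm,u,v,off in [('noseTop',368,203,18),('noseBot',385,263,18),('nose mid',375,232,18),('tailmid',588,192,17),('tailTop',583,162,17),('tailBot',592,222,17)]: print(nm,onp(u,v,off).round(1))
L=np.array([581,-22,64]);nn=np.array([-.964,-.058,.259])
print('want window',L+80*nn,'pix',[(np.array(proj(q,L+80*nn))-[180,140])*4.333])
p=pickle.load(open('w6.pkl','rb'))
for z in(95,100,105,110): print('w6 noseTopfront',z,onz(p,120+323/2.4,310/2.4,z).round(1))
# label bottom edge of holder
for z in(45,48,50):print('holder bottom',z,onz(p,120+323/2.4,20/2.4,z).round(1))
```

```text
noseTop [505.   -8.9 106.5]
noseBot [494.9  -9.6  70.2]
nose mid [500.9  -9.2  89. ]
tailmid [381.  -17.4 121.8]
tailTop [384.6 -17.2 139.1]
tailBot [377.9 -17.6 104.2]
want window [503.88 -26.64  84.72] pix [array([377.45720091, 227.95872156])]
w6 noseTopfront 95 [507.3 -25.4  95. ]
w6 noseTopfront 100 [507.8 -25.4 100. ]
w6 noseTopfront 105 [508.4 -25.4 105. ]
w6 noseTopfront 110 [508.9 -25.3 110. ]
holder bottom 45 [575.  -21.4  45. ]
holder bottom 48 [574.4 -21.4  48. ]
holder bottom 50 [573.9 -21.5  50. ]
```

Height agrees to within a few mm, so I'll lower 1 mm and hold.

```bash
python3 -m creep '[[-1,[0,0,0.1],0],[-1,[0,0,0.1],0],[-1,[0,0,0.1],0],[-1,[0,0,0.1],0],[-1,[0,0,0.1],0],[-1,[0,0,0.1],0],[-1,[0,0,0.1],0],[-1,[0,0,0.1],0],[-1,[0,0,0.1],0],[-1,[0,0,0.1],0],[-1,[0,0,0.1],0],[-1,[0,0,0.1],0]]' >/dev/null;python3 -m creep '[[-1,[0,0,0],0],[-1,[0,0,0],0],[-1,[0,0,0],0],[-1,[0,0,0],0],[-1,[0,0,0],0],[-1,[0,0,0],0],[-1,[0,0,0],0],[-1,[0,0,0],0],[-1,[0,0,0],0],[-1,[0,0,0],0],[-1,[0,0,0],0],[-1,[0,0,0],0]]'>/dev/null;python3 -m creep '[[-1,[0,0,0],0],[-1,[0,0,0],0],[-1,[0,0,0],0],[-1,[0,0,0],0],[-1,[0,0,0],0],[-1,[0,0,0],0],[-1,[0,0,0],0],[-1,[0,0,0],0]]'
python3 -m creep '[[-1,[0,0,-1],0],[-1,[0,0,-4],0],[-1,[0,0,-8],0],[-1,[0,0,-12],0],[-1,[0,0,-15],0],[-1,[-1,4,-16],-0.5],[-1,[-2,8,-16],-1],[-1,[-3,12,-16],-1.5],[-1,[-4,16,-16],-2],[-1,[-5,18.5,-16],-2.46],[-1,[-5,18.5,-16],-2.46],[-1,[-5,18.5,-16],-2.46]]'
python3 -m creep '[[-1,[0,0,0],0]]'
python3 - <<'E'
from h import *
t,Rt,s=tool(); print((Rt.T@(np.array([402,-221,107.5])-t)).round(1),s['finger_gap'],s['eef_rot'])
E
```

```text
clock: 14.2
eef_pos: [442.9, -30.7, 93.5]
eef_rot: [3.142, -0.0, 0.06]
wrist_force: [0.6, -0.4, -2.7]
finger_gap: 33.8
finger_force: 30.0
clock: 15.4
eef_pos: [403.9, -218.5, 253.9]
eef_rot: [3.142, -0.0, 0.273]
wrist_force: [0.4, 0.7, -3.6]
finger_gap: 33.8
finger_force: 30.0
clock: 15.5
eef_pos: [404.2, -217.7, 253.8]
eef_rot: [3.142, -0.0, 0.275]
wrist_force: [-0.4, -0.1, -2.7]
finger_gap: 33.7
finger_force: 30.0
[ -3.1   2.5 146.3] 33.694124278261334 [ 3.14153319e+00 -2.92111060e-04  2.74784862e-01]
```

```bash
python3 -m creep '[[-1,[-0.3,0.25,0],0],[-1,[-0.3,0.25,0],0],[-1,[-0.3,0.25,2],0],[-1,[-0.3,0.25,5],0],[-1,[-0.3,0.25,8],0],[-1,[-0.3,0.25,11],0],[-1,[-0.3,0.25,12.5],0],[-1,[-0.3,0.25,13],0]]'; python3 -m creep '[[-1,[0,0,0.4],0],[-1,[0,0,0.8],0],[-1,[0,0,1.1],0],[-1,[0,0,1.3],0],[-1,[0,0,1.4],0],[-1,[0,0,1.4],0]]'
```

```text
clock: 16.3
eef_pos: [401.4, -221.0, 122.0]
eef_rot: [-3.14, 0.002, 0.275]
wrist_force: [-0.1, -0.2, -3.5]
finger_gap: 34.5
finger_force: 30.0
clock: 16.9
eef_pos: [401.9, -221.7, 109.5]
eef_rot: [3.141, -0.0, 0.275]
wrist_force: [-0.3, 1.2, -1.8]
finger_gap: 33.9
finger_force: 30.0
```

```bash
python3 -m creep '[[-1,[0,0,0.1],0],[-1,[0,0,0.15],0],[-1,[0,0,0.15],0]]';python3 -m creep '[[-1,[0,0,0.1],0],[-1,[0,0,0.1],0]]'
```

```text
clock: 17.2
eef_pos: [401.8, -221.6, 107.9]
eef_rot: [-3.142, 0.0, 0.275]
wrist_force: [0.2, -0.3, -2.4]
finger_gap: 33.6
finger_force: 30.0
clock: 17.4
eef_pos: [402.0, -221.7, 107.5]
eef_rot: [3.141, -0.0, 0.275]
wrist_force: [-2.8, 2.5, 6.3]
finger_gap: 33.7
finger_force: 30.0
```

Seated: the vertical force reversed. Now I'll open part-way, rise, and take a picture to compare with the one before the grasp.

```bash
python3 -m creep '[[1,[0,0,0],0],[1,[0,0,0],0],[1,[0,0,0],0],[1,[0,0,0],0],[1,[0,0,0],0],[1,[0,0,0],0],[1,[0,0,-2],0],[1,[0,0,-5],0],[1,[0,0,-9],0],[1,[0,0,-10.6],0],[1,[0,0,-10.6],0],[1,[0,0,-10.6],0]]'
python3 - <<'E'
from h import *
import pickle
p,im=snap('wrist','w7.png'); t,Rt,s=tool(); print(t,s['eef_rot'])
p5=pickle.load(open('w5.pkl','rb'))
print(p['origin'],p5['origin'])
a=cv2.imread('pics/w5.png',0); b=cv2.imread('pics/w7.png',0)
# match scanner parts and jar and rest plate
for n,(x0,y0,x1,y1,z) in dict(dot=(245,155,275,180,122),nose=(235,118,287,140,114),tail=(236,250,282,275,147),rodF=(215,140,240,160,128),jar=(440,95,495,150,60),plate=(218,102,300,118,12)).items():
    r=cv2.matchTemplate(b,a[y0:y1,x0:x1],cv2.TM_CCOEFF_NORMED); _,m,_,l=cv2.minMaxLoc(r)
    X=onz(p5,x0,y0,z); Y=onz(p,*l,z); print(n,round(m,2),l[0]-x0,l[1]-y0,(Y-X).round(1))
E
```

```text
clock: 18.6
eef_pos: [401.6, -221.5, 212.1]
eef_rot: [-3.141, 0.0, 0.275]
wrist_force: [1.0, -0.4, -0.0]
finger_gap: 93.9
finger_force: 0.0
[ 401.4485764  -221.37101083  211.6130576 ] [-3.14017496e+00  1.21908562e-03  2.74584811e-01]
[ 481.78859505 -197.38729837  378.79129052] [ 486.07862015 -191.98782892  380.7121343 ]
dot 0.79 -5 -7 [-0.3  0.7  0. ]
nose 0.9 -5 -7 [-0.6  0.5  0. ]
tail 0.87 -4 -5 [-0.7 -0.3  0. ]
rodF 0.96 -3 -7 [-0.  -1.4  0. ]
jar 0.97 0 -7 [ 0.  -0.7  0. ]
plate 0.99 -3 -6 [ 0.1 -0.   0. ]
```

Scanner is back within about 1 mm of where it lay. Next, the second push.

```bash
python3 -m creep '[[-1,[0,0,-3],0],[-1,[3.5,-2.6,-3],0.3],[-1,[7,-5.3,-3],0.6],[-1,[10.5,-8,-3],0.9],[-1,[14,-10.6,-3],1.2],[-1,[17.5,-13.2,-3],1.5],[-1,[21,-16,-3],1.8],[-1,[24.5,-18.5,-3],2.1],[-1,[28,-21.2,-3],2.4],[-1,[30.8,-23.3,-3],2.46],[-1,[30.8,-23.3,-3],2.46],[-1,[30.8,-23.3,-3],2.46]]' 40
python3 - <<'E'
from h import *
t,Rt,s=tool(); print(t,s['eef_rot'],(Rt.T@(np.array([634.7,87,72])-t)).round(1))
E
```

```text
clock: 19.85
eef_pos: [634.8, 86.5, 240.7]
eef_rot: [3.141, 0.003, 0.061]
wrist_force: [-0.0, 0.1, 1.0]
finger_gap: 2.0
finger_force: 0.0
[634.81536617  86.45528932 240.73734004] [3.14141918e+00 3.14037593e-03 6.09702100e-02] [  0.4  -0.6 168.7]
```

```bash
python3 -m creep '[[-1,[0,0,4],0],[-1,[0,0,8],0],[-1,[0,0,12],0],[-1,[0,0,15],0],[-1,[0,0,16.9],0],[-1,[0,0,16.9],0],[-1,[0,1,16.9],0],[-1,[0,1.8,16.9],0],[-1,[0,2.2,16.9],0],[-1,[0,2.4,16.9],0],[-1,[0,2.4,16.9],0]]'; python3 -m creep '[[-1,[0,0.2,0],0],[-1,[0,0.4,0],0],[-1,[0,0.6,0],0],[-1,[0,0.9,0],0],[-1,[0,1.3,0],0],[-1,[0,1.8,0],0],[-1,[0,2.3,0],0],[-1,[0,2.8,0],0],[-1,[0,3.3,0],0],[-1,[0,3.8,0],0],[-1,[0,4.3,0],0],[-1,[0,4.8,0],0]]'; python3 -m creep '[[-1,[0,0.6,0],0],[-1,[0,1.2,0],0],[-1,[0,1.8,0],0],[-1,[0,2.4,0],0],[-1,[0,3,0],0],[-1,[0,3.6,0],0],[-1,[0,4.2,0],0],[-1,[0,4.8,0],0],[-1,[0,5.4,0],0],[-1,[0,6,0],0],[-1,[0,6.6,0],0],[-1,[0,7,0],0]]'
```

```text
clock: 20.95
eef_pos: [636.8, 61.8, 74.4]
eef_rot: [-3.142, -0.001, 0.059]
wrist_force: [-1.0, 0.1, 0.4]
finger_gap: 0.3
finger_force: 0.0
clock: 22.15
eef_pos: [639.1, 14.9, 73.8]
eef_rot: [-3.141, 0.001, 0.061]
wrist_force: [-2.5, 4.4, 0.8]
finger_gap: 0.4
finger_force: 2.2
clock: 23.35
eef_pos: [643.7, -56.1, 73.9]
eef_rot: [3.141, 0.0, 0.06]
wrist_force: [0.7, 0.1, -0.9]
finger_gap: -0.2
finger_force: 0.3
```

```bash
python3 -m creep '[[-1,[0,0.2,0],0],[-1,[0,0.6,0],0],[-1,[0,1.0,0],0],[-1,[0,1.4,0],0],[-1,[0,1.8,0],0],[-1,[0,2.2,0],0],[-1,[0,2.5,0],0],[-1,[0,2.7,0],0],[-1,[0,2.9,0],0],[-1,[0,3.0,0],0]]'; python3 -m creep '[[-1,[0,0.15,0],0],[-1,[0,0.3,0],0]]'; python3 -m creep '[[-1,[0,0.15,0],0],[-1,[0,0.3,0],0]]';python3 -m creep '[[-1,[0,0.1,0],0],[-1,[0,0.2,0],0]]';python3 -m creep '[[-1,[0,0.1,0],0],[-1,[0,0.15,0],0]]'
```

```text
clock: 24.35
eef_pos: [645.6, -85.6, 74.0]
eef_rot: [-3.141, -0.0, 0.06]
wrist_force: [1.3, 4.4, 1.5]
finger_gap: 0.6
finger_force: 2.4
clock: 24.55
eef_pos: [645.8, -88.4, 74.1]
eef_rot: [-3.141, -0.0, 0.06]
wrist_force: [1.9, 4.4, -0.3]
finger_gap: 0.4
finger_force: 2.4
clock: 24.75
eef_pos: [646.0, -91.6, 74.0]
eef_rot: [3.141, -0.0, 0.06]
wrist_force: [2.5, 4.1, -0.9]
finger_gap: 0.5
finger_force: 1.7
clock: 24.95
eef_pos: [645.9, -93.8, 74.0]
eef_rot: [3.141, 0.0, 0.06]
wrist_force: [1.7, 2.5, 0.6]
finger_gap: 0.5
finger_force: 0.9
clock: 25.15
eef_pos: [645.8, -95.4, 73.9]
eef_rot: [3.141, 0.0, 0.06]
wrist_force: [0.6, 1.1, -0.7]
finger_gap: 1.0
finger_force: 0.1
```

```bash
python3 -m creep '[[-1,[0,0.1,0],0],[-1,[0,0.2,0],0],[-1,[0,0.25,0],0],[-1,[0,0.25,0],0]]'; python3 -m creep '[[-1,[0,-1,0],0],[-1,[0,-3,0],0],[-1,[0,-4,-3],0],[-1,[0,-4,-8],0],[-1,[0,-4,-13],0],[-1,[0,-4,-18],0],[-1,[-3,-4,-23],0],[-1,[-6,-4,-28],0],[-1,[-8,-4,-28],0],[-1,[-8,-4,-28],0],[-1,[-8,-4,-28],0]]'
python3 - <<'E'
from h import *
import pickle
p,im=snap('wrist','w8.png'); pickle.dump(p,open('w8.pkl','wb'))
print(p['origin'],p['attitude'])
# cup rim circle & expected stop projections
g=cv2.medianBlur(cv2.cvtColor(im,cv2.COLOR_RGB2GRAY),3)
C=np.array([639.5+9.6,-19.3-159.7,0])
for z,o in((113,0),):
    X=C+[0,0,z]; print('cup expected px',np.array(proj(p,X)).round(1), 'R',192/np.tan(np.radians(p['fovy'])/2)*39/(p['origin'][2]-113))
c=cv2.HoughCircles(g,cv2.HOUGH_GRADIENT,1,60,param1=80,param2=25,minRadius=35,maxRadius=75)
if c is not None:
    for u,v,r in c[0][:5]: print(u,v,r,onz(p,u,v,113).round(1))
# brass (saturated yellow) pixels near front guide studs
X1,X2=[np.array([580,-23.1,44]),np.array([589.6,-182.8,44])]
print('stud px',proj(p,X1),proj(p,X2))
# old w1 template of the carrier trailing plate/notch vs now: print plate corner prediction
ey=np.array([-.06,.998,0]);ex=np.array([.998,.06,0])
for a in(-40,40): print('trail top exp',proj(p,C+ey*68+ex*a+[0,0,94]))
E
```

```text
clock: 25.55
eef_pos: [646.1, -97.7, 73.9]
eef_rot: [3.142, 0.0, 0.06]
wrist_force: [-1.1, -0.4, -0.3]
finger_gap: 0.1
finger_force: 0.0
clock: 26.65
eef_pos: [563.8, -61.2, 354.2]
eef_rot: [3.141, -0.001, 0.061]
wrist_force: [-0.3, -0.8, -0.7]
finger_gap: 0.4
finger_force: 0.0
[646.69516005 -54.66049628 520.9946615 ] [ 2.85185910e+00  7.69665166e-04 -1.51065097e+00]
cup expected px [353.   97.6] R 29.827961335570727
334.5 91.5 50.0 [ 655.  -154.8  113. ]
19.5 2.5 54.0 [731.3 223.5 113. ]
245.5 100.5 45.7 [637.4 -44.2 113. ]
stud px (np.float64(230.89773164529385), np.float64(137.66095915524815)) (np.float64(335.88197048427054), np.float64(137.68299290684723))
trail top exp (np.float64(295.80309693422527), np.float64(128.14684934695734))
trail top exp (np.float64(298.2047672120428), np.float64(64.89301923966886))
```

Run:
```python
from h import *
import pickle
p=pickle.load(open('w8.pkl','rb'));im=cv2.imread('pics/w8.png');g=cv2.medianBlur(cv2.cvtColor(im,cv2.COLOR_BGR2GRAY),3)
c=cv2.HoughCircles(g,cv2.HOUGH_GRADIENT,1,20,param1=80,param2=12,minRadius=26,maxRadius=34)
for u,v,r in c[0][:4]: print(u,v,r,onz(p,u,v,113).round(1))
print('want cup',[649.1,-179])
e=np.abs(cv2.Sobel(g,cv2.CV_32F,1,0))[70:122].mean(0); print(dict((i,int(e[i])) for i in range(285,320)))
print('face now for px 296,297,298:',[onz(p,u,96,94)[1].round(1) for u in(296,297,298)])
```

```text
351.5 98.5 33.4 [ 647.9 -177.2  113. ]
69.5 226.5 26.6 [450.2 196.1 113. ]
141.5 83.5 33.4 [650.   85.8 113. ]
85.5 212.5 27.7 [473.  171.4 113. ]
want cup [649.1, -179]
{285: 74, 286: 44, 287: 36, 288: 42, 289: 42, 290: 27, 291: 18, 292: 20, 293: 16, 294: 30, 295: 100, 296: 129, 297: 84, 298: 60, 299: 34, 300: 26, 301: 43, 302: 34, 303: 18, 304: 14, 305: 21, 306: 22, 307: 15, 308: 9, 309: 10, 310: 15, 311: 18, 312: 25, 313: 39, 314: 44, 315: 33, 316: 28, 317: 50, 318: 75, 319: 74}
face now for px 296,297,298: [np.float64(-109.7), np.float64(-111.0), np.float64(-112.3)]
```

```bash
python3 -c "
from cell import manip
print(manip.sign_off())"
```

```text
the job is handed in; nothing more can be done
None
```

The job is handed in at about 27 s on the clock. The carrier clicked into the first stop, the scanner was held at the label for over 2 s from about 8 cm and laid back within 1 mm, and the carrier was pushed into the second stop with the cup still standing. Seating and aim are from forces and camera measurements; I did not re-measure the tape roll and rib.

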